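Draw down the relay cover crosswise

TASK

Tighten the four brass thumb screws of the relay cover clockwise, going crosswise between opposite corners: a first round of about a fifth of a turn each, then a second round, again crosswise, until each screw is snug. The cover must come down level, never visibly cocked, and end fully home and flat under four snug screws; do not overtighten any screw, and leave the parts in the drawer alone.

Things in the scene. Friction and masses are not known exactly. Their poses are not given: they have to be found in the camera images.
- housing: Grey relay housing bolted to the bench, 156 x 150 mm foot (with ears along x to 220 mm), 43 mm high to its rim. Origin: centre of the underside; z up. The cover sits inside the rim; the screws stand at (+-44, +-44) mm in its x, y.
- cover: Scuffed aluminium cover, 120 x 120 x 8 mm, a 46 mm square panel raised 4 mm on top; 0.35 kg, 1.5 mm play in the rim. Origin: centre of underside, z up. Spring plungers (3 to 7 N each) push it up against the screw flanges; underside about 40.5 mm over the bench at the start. It has 4.5 to 6.2 mm (not known) to go down to four firm, equally high seats at its corners, then about flush with the rim.
- screw1: Brass thumb screw at the housing's (+44, +44) mm corner, diagonally across from screw3. Origin: on its axis, underside of its bearing flange, 48.5 mm over the bench at the start; z up. Flange 18 mm across, 4 mm thick; grip bar 34 mm long along the screw's own x, 10 mm thick along its y, from 8 to 34 mm above the origin. Clockwise from above tightens and lowers it 2.5 mm per rad.
- screw2: Like screw1, at the housing's (+44, -44) mm corner, diagonally across from screw4. Pushing down on any screw while turning it adds to its load on the cover: let the grip follow it down.
- screw3: Like screw1, at the housing's (-44, -44) mm corner, diagonally across from screw1. A screw snugged while the cover is still a little cocked loses about 10 N when the cover comes level.
- screw4: Like screw1, at the housing's (-44, +44) mm corner, diagonally across from screw2.
- screw1_turn (a joint): Angle of screw1 in rad, -0.1 to 0.1 at the start, growing as it tightens (same angle, same flange height for all four); stays where left. The seat is met between 1.8 and 2.5 rad, not known. From there the moment climbs; about 0.2 N m over its free-running level is snug: about 30 N of flange on cover, 12 N more per 0.1 rad. Under 15 N is loose, over 60 N overtight.
- screw2_turn (a joint): The same for screw2.
- screw3_turn (a joint): The same for screw3.
- screw4_turn (a joint): The same for screw4.
- drawer: Shallow oak drawer lifted out onto the bench, 240 x 200 x 45 mm, four compartments. Origin: centre of its underside.
- dial: Black bakelite timer dial, 60 mm across, 26 mm high, in a drawer compartment. Bystander.
- lug1: Copper cable lug, about 50 x 22 x 13 mm, in a drawer compartment. Bystander.
- lug2: A second copper lug like the first. Bystander.
- puller: Red plastic fuse puller, 73 x 18 x 12 mm, in a drawer compartment. Bystander.
There are look-alikes about, which are no part of the job. Of the things shaped like the cover, the aluminium one is meant.

How it is judged (in metres and radians):
On the way, in this order (a step that is already met when the one before it is completed fails the run):
1. First round: one opposite pair of screws is turned in by about a fifth of a turn (0.8 to 1.7 rad) while the other pair is still at the start (under 0.5 rad) (((value of joint screw1_turn between 0.8 and 1.7 rad and value of joint screw3_turn between 0.8 and 1.7 rad and value of joint each of screw2_turn, screw4_turn below 0.5 rad) or (value of joint screw2_turn between 0.8 and 1.7 rad and value of joint screw4_turn between 0.8 and 1.7 rad and value of joint each of screw1_turn, screw3_turn below 0.5 rad))), for 0.1 s.
2. First round done: all four screws are turned in by about a fifth of a turn (0.8 to 1.7 rad) (value of joint screw1_turn between 0.8 and 1.7 rad and value of joint screw2_turn between 0.8 and 1.7 rad and value of joint screw3_turn between 0.8 and 1.7 rad and value of joint screw4_turn between 0.8 and 1.7 rad), for 0.1 s.
3. Second round: one opposite pair is brought home (past 1.8 rad) while the other pair is not yet turned further (under 1.7 rad) (((value of joint each of screw1_turn, screw3_turn above 1.8 rad and value of joint each of screw2_turn, screw4_turn below 1.7 rad) or (value of joint each of screw2_turn, screw4_turn above 1.8 rad and value of joint each of screw1_turn, screw3_turn below 1.7 rad))), for 0.1 s.
At the end, for the whole second after the job is handed in: Every screw presses on the cover with more than 15 N, and the cover lies still on its seats, flat within 0.01 rad, its underside less than 37 mm above the housing's underside (contact force between each of screw1, screw2, screw3, screw4 and cover above 15 N and angle between cover's own z axis and vertical below 0.01 rad and z of cover in the frame of housing below 0.037 m and linear speed of cover below 0.01 m/s); the robot touches nothing.
It fails at once if the cover is cocked by more than 0.038 rad (about 2 degrees) (angle between cover's own z axis and vertical above 0.038 rad).
It fails at once if a screw is overtightened: it presses on the cover with more than 60 N (contact force between any of screw1, screw2, screw3, screw4 and cover above 60 N).
It fails at once if a part in the drawer is moved by more than 15 mm (distance of any of dial, lug1, lug2, puller from where it was at the start of the episode above 0.015 m).
It also fails if it takes over 72 s, if anything falls off the work surface, if the arm or the gripper's body presses on something with over 40 N, if the wrist force passes 120 N, or if a joint passes its speed limit or range.

ROBOT

A 6-joint arm with a two-finger parallel gripper is mounted at the origin on the work surface. World frame = base frame: x ahead of the robot, y to its left, z up, the work surface at z = 0. Lengths are in m, angles in degrees, forces in N, time in s.
With the tool pointing down it reaches from about 0.275 to 0.85 m from the base axis. Payload 5.2 kg.
Tool frame: the origin (TCP) lies on the mounting face of the last link; the fingertips stand 173 mm ahead of it and the grasp point (between the pads) lies 155 mm ahead of it; z points along the fingers, y is the line along which they close (so a half turn about z gives the same grasp; the last joint's range is limited). The gripper opens to 85 mm and grips with 20 to 120 N. Pads are 22 mm wide; open, the fingers measure 114 mm over their backs; the gripper's body (76 mm by 85 mm) begins 54 mm behind the grasp point. The pads swing forward as they close: fully open they stand 13 mm farther back than shut.
Start: joints at [64.584, 14.817, 87.949, -0, 77.235, -11.62], TCP at [0.131, 0.534, 0.405] pointing down, gripper open.
Joint ranges: [-179.93, 179.93], [-52.35, 119.4], [10.71, 147.94], [-69.91, 249.91], [12.55, 155.21], [-178.61, 178.61]. Speed limits (degrees/s): [147.25, 147.25, 180, 180, 180, 180].

INTERFACE

Orientations are given as a 3x3 rotation matrix whose columns are the frame's x, y, z axes.
In Python, from plant import manip, cams gives the robot as it stands. The module is installed in compiled form; this text tells all that it offers.
- The arm moves only by the shell command python3 -m jog 'ROWS' [OPENING] [FORCE]. ROWS is JSON, a list of rows, each an object with "travel": the shift along the world's x, y, z in m, a list of three; "delta_rot": the turn, a rotation vector about the world's x, y, z in degrees, a list of three. In form: [{"travel": [x, y, z], "delta_rot": [rx, ry, rz]}, ...]. A call has 1 to 20 rows; each row is the pose to reach, as a shift and turn from the pose commanded when the call began; what a row does not reach only later rows make up. A row lasts 1/12 s, in which the tool goes at most 41.7 mm and 7.16 degrees, less where a joint would pass 70% of its speed; a pose out of reach is approached as far as the arm can. A call with a gripper value outside its range is refused whole. OPENING is the finger opening in m, from 0 to 0.0854, set as the call begins (- or left out, the last holds). The fingers move at their own pace and stop on an object; FORCE is the grip in N (left out, the last holds). Time passes only in rows, so rows that repeat a pose let the fingers close. It gives the time, the measured TCP pose, the force, the opening and the grip force at its end, in the units of the state.
- manip.observe(): the state, without advancing time (a new reading comes with each control period).
- cams.snapshot(name): name is "side" or "top"; returns the picture (480x640x3 uint8, blue, green, red); there is no depth.
- cams.get_calibration(name): a dict with "fx", "fy", "cx", "cy" (pixels), "camera_from_world" (4x4, takes a point from world to camera coordinates). Camera axes: x right, y up, looking along -z (the intrinsics and any distortion apply to the point x, -y, -z); pixel columns grow to the right and rows downward; lengths in m; the calibration is good to about 2 mm. A picture is of the moment at which its call begins. get_calibration takes no time and is no camera call.
- manip.sign_off(): hands the job in; it is judged then, once.
The state is a dict: "time_s": time; "q": joint angles; "joint_velocities": joint speeds; "joint_efforts": joint torques, N m; "eef_pos": TCP position; "eef_rot": TCP orientation; "ft_force": force on the tool from outside, world axes, zero at the start; "wrist_torque": the same for the moment, N m; "opening": finger opening in m; "gripper_force": force on a finger pad.
Only numpy, scipy, OpenCV 4.12 (cv2) and the standard library are available. Lean on these libraries where they do the work, as an engineer would, in place of code of your own. Each camera call takes 0.05 s, during which the arm holds its last target. There are 200 camera calls.

## Working session

There is one attempt and no reset: what is moved stays moved. The work goes in short steps, Python scripts to look and compute and a shell command to move; the robot and the scene stay as the last step left them, time stands still between calls to the robot, and variables do not carry over. Pictures are saved under pics/ and viewed, at most 10 in all, crops included, and the job is handed in when it is done.

```bash
mkdir -p pics
python3 - <<'E'
from plant import manip,cams
import cv2
for n in("top","side"):
    cv2.imwrite(f"pics/{n}0.png",cams.snapshot(n)); print(n,cams.get_calibration(n))
o=manip.observe();print(o)
E
```

```text
top {'fx': 584.38085249414, 'fy': 584.38085249414, 'cx': 322.0022942474928, 'cy': 239.76216582414793, 'camera_from_world': array([[-0.02573796, -0.99949204,  0.01879416,  0.01505802],
       [ 0.99079825, -0.0230061 ,  0.13337743, -0.52356179],
       [-0.1328773 ,  0.02205408,  0.9908871 , -1.06819217],
       [ 0.        ,  0.        ,  0.        ,  1.        ]])}
side {'fx': 568.2499115307929, 'fy': 568.2499115307929, 'cx': 316.9406701004682, 'cy': 234.36512687237567, 'camera_from_world': array([[ 9.55007477e-01, -2.96580047e-01,  9.97549181e-04,
        -4.87901632e-01],
       [ 2.26647657e-01,  7.31981655e-01,  6.42521358e-01,
        -1.65766360e-01],
       [-1.91289202e-01, -6.13386609e-01,  7.66267126e-01,
        -9.35166408e-01],
       [ 0.00000000e+00,  0.00000000e+00,  0.00000000e+00,
         1.00000000e+00]])}
{'time_s': 0.1, 'q': array([ 6.45844876e+01,  1.48571420e+01,  8.80042393e+01, -1.39336395e-03,
        7.72348505e+01, -1.16195763e+01]), 'joint_velocities': array([-0.04090073, -0.02668764, -0.14381127,  0.06951876, -0.04318558,
       -0.04247804]), 'joint_efforts': array([ 7.60660550e-04, -4.46973503e+01, -2.91247612e+01, -5.13349551e-04,
        6.28866954e-03,  2.87802848e-06]), 'eef_pos': array([0.1310561 , 0.53396769, 0.40394222]), 'eef_rot': array([[-9.71152372e-01,  2.38458761e-01, -6.99411071e-04],
       [ 2.38459579e-01,  9.71151223e-01, -1.52719059e-03],
       [ 3.15061941e-04, -1.64991603e-03, -9.99998589e-01]]), 'ft_force': array([-0.39583935,  0.64924855, -0.49084591]), 'wrist_torque': array([0.04523403, 0.01435913, 0.06226428]), 'gripper_force': 0.0, 'opening': 0.08536426820026258}
```

View pics/top0.png

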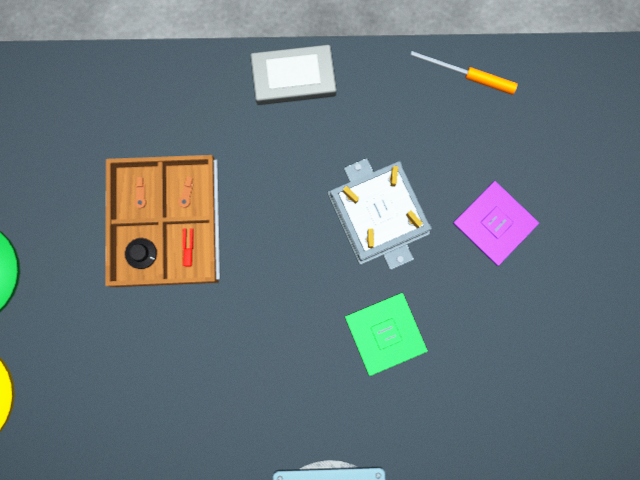

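View pics/side0.png

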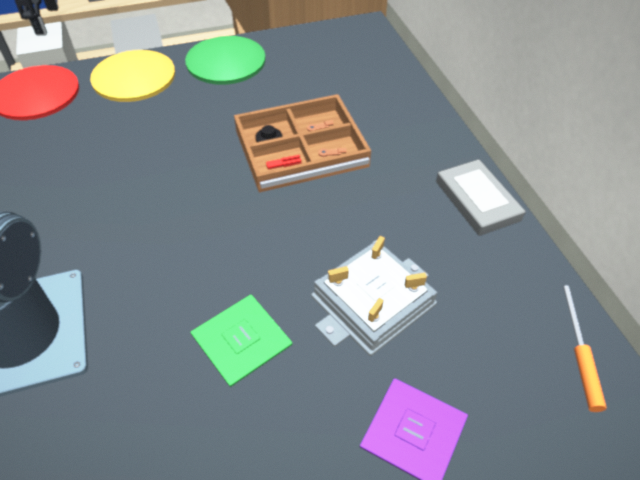

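Candidates: the aluminium cover with its four brass screws is in the grey housing at top (380,210). The look-alikes are the green plate (386,334) and the magenta plate (497,223); the orange screwdriver (492,80) and copper lugs (140,193 and 187,193) are not the screws. I choose the white/aluminium cover in the housing, with screws at top (395,176), (414,219), (371,238), (350,194), and I'll measure those next.

```bash
cat > h.py <<'E'
import numpy as np,cv2
from plant import manip,cams
def ray(n,uv,z):
    c=cams.get_calibration(n);M=c["camera_from_world"];R,t=M[:3,:3],M[:3,3]
    d=R.T@np.array([(uv[0]-c["cx"])/c["fx"],-(uv[1]-c["cy"])/c["fy"],-1]);o=-R.T@t
    return o+d*(z-o[2])/d[2]
def screws(n,im,box,z):
    hsv=cv2.cvtColor(im,cv2.COLOR_BGR2HSV);m=cv2.inRange(hsv,(12,110,70),(32,255,255))
    k=np.zeros_like(m);x0,y0,x1,y1=box;k[y0:y1,x0:x1]=m[y0:y1,x0:x1]
    out=[]
    for c in cv2.findContours(k,cv2.RETR_EXTERNAL,cv2.CHAIN_APPROX_NONE)[0]:
        if cv2.contourArea(c)<40: continue
        r=cv2.minAreaRect(c);M=cv2.moments(c);uv=(M["m10"]/M["m00"],M["m01"]/M["m00"])
        p=cv2.boxPoints(r);e=[ray(n,q,z) for q in p]
        a,b=e[1]-e[0],e[2]-e[1];l=a if np.linalg.norm(a)>np.linalg.norm(b) else b;s=b if l is a else a
        P=ray(n,uv,z);out.append((uv,P,np.degrees(np.arctan2(l[1],l[0]))%180,np.linalg.norm(l),np.linalg.norm(s)))
    return out,k
E
python3 - <<'E'
from h import *
for n,f,b in(("top","pics/top0.png",(325,155,435,265)),("side","pics/side0.png",(310,230,445,345))):
    im=cv2.imread(f);s,k=screws(n,im,b,.072)
    for uv,P,a,l,w in s:print(n,np.round(uv,1),np.round(P,4),round(a,1),np.round([l,w],4))
    print(np.mean([x[1] for x in s],0))
    if n=="top":
        P=np.array([x[1] for x in s]);print(np.round(np.linalg.norm(P[:,None]-P[None],axis=2),4))
im=cv2.imread("pics/top0.png")[155:270,325:440];cv2.imwrite("pics/crop.png",cv2.resize(im,None,fx=5,fy=5,interpolation=cv2.INTER_CUBIC))
E
```

```text
top [370.1 238.3] [ 0.5194 -0.0849  0.072 ] 177.9 [0.0332 0.011 ]
top [413.7 219. ] [ 0.5535 -0.1664  0.072 ] 38.2 [0.0324 0.0157]
top [350.3 194.4] [ 0.6019 -0.0513  0.072 ] 45.4 [0.0328 0.0142]
top [393.7 175.6] [ 0.6357 -0.1331  0.072 ] 172.6 [0.0369 0.012 ]
[ 0.57764341 -0.10889806  0.072     ]
[[0.     0.0883 0.0891 0.1259]
 [0.0883 0.     0.1249 0.0887]
 [0.0891 0.1249 0.     0.0885]
 [0.1259 0.0887 0.0885 0.    ]]
side [375.2 310.2] [ 0.5531 -0.1689  0.072 ] 46.8 [0.0408 0.0121]
side [415.1 280.4] [ 0.635 -0.135  0.072] 175.1 [0.0341 0.0229]
side [337.9 274.6] [ 0.5194 -0.0872  0.072 ] 175.4 [0.0308 0.026 ]
side [377.6 247.1] [ 0.6021 -0.0527  0.072 ] 50.4 [0.0453 0.0116]
[ 0.57739048 -0.11094076  0.072     ]
```

View pics/crop.png

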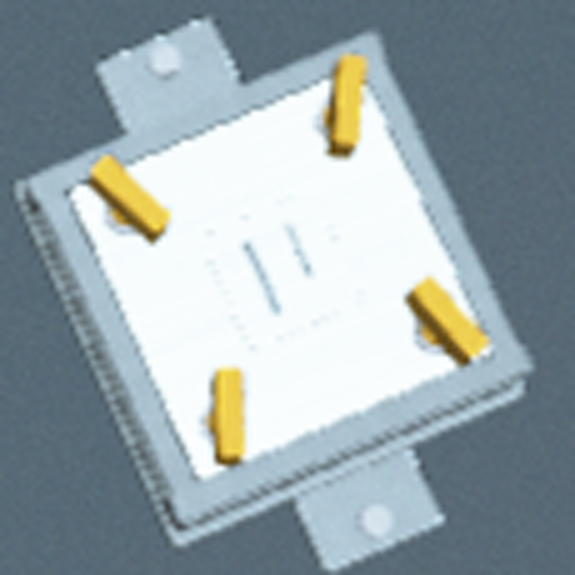

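The crop confirms the scuffed aluminium cover in the grey housing, with brass bars at about (345,105), (130,198), (228,415) and (447,320). The squares measure 88 mm and 125 mm as specified, and the two views agree within 2–3 mm. Next I refine the bar angles from the bright top faces and start the approach to screw A.

```bash
python3 - <<'E'
from h import *
im=cv2.imread("pics/top0.png");hsv=cv2.cvtColor(im,cv2.COLOR_BGR2HSV)
for uv in((370,238),(414,219),(350,194),(394,176)):
    x,y=uv;p=im[y-14:y+15,x-14:x+15].astype(float);h=hsv[y-14:y+15,x-14:x+15]
    m=(h[...,1]>110)&(h[...,0]>10)&(h[...,0]<34);v=h[...,2]
    t=m&(v>0.85*np.percentile(v[m],90))
    ys,xs=np.nonzero(t);X=np.array([ray("top",(a+x-14,b+y-14),.0825)[:2] for a,b in zip(xs,ys)])
    w,V=np.linalg.eigh(np.cov(X.T));print(X.mean(0).round(4),np.degrees(np.arctan2(V[1,1],V[0,1]))%180,np.sqrt(12*w).round(4),m.sum(),t.sum())
E
python3 -m jog '[{"travel":[0.388,-0.62,-0.105],"delta_rot":[0,0,12]},{"travel":[0.388,-0.62,-0.105],"delta_rot":[0,0,12]},{"travel":[0.388,-0.62,-0.105],"delta_rot":[0,0,12]},{"travel":[0.388,-0.62,-0.105],"delta_rot":[0,0,12]},{"travel":[0.388,-0.62,-0.105],"delta_rot":[0,0,12]},{"travel":[0.388,-0.62,-0.105],"delta_rot":[0,0,12]},{"travel":[0.388,-0.62,-0.105],"delta_rot":[0,0,12]},{"travel":[0.388,-0.62,-0.105],"delta_rot":[0,0,12]},{"travel":[0.388,-0.62,-0.105],"delta_rot":[0,0,12]},{"travel":[0.388,-0.62,-0.105],"delta_rot":[0,0,12]},{"travel":[0.388,-0.62,-0.105],"delta_rot":[0,0,12]},{"travel":[0.388,-0.62,-0.105],"delta_rot":[0,0,12]},{"travel":[0.388,-0.62,-0.105],"delta_rot":[0,0,12]},{"travel":[0.388,-0.62,-0.105],"delta_rot":[0,0,12]},{"travel":[0.388,-0.62,-0.105],"delta_rot":[0,0,12]},{"travel":[0.388,-0.62,-0.105],"delta_rot":[0,0,12]},{"travel":[0.388,-0.62,-0.105],"delta_rot":[0,0,12]},{"travel":[0.388,-0.62,-0.105],"delta_rot":[0,0,12]},{"travel":[0.388,-0.62,-0.105],"delta_rot":[0,0,12]},{"travel":[0.388,-0.62,-0.105],"delta_rot":[0,0,12]}]' 0.045 40
```

```text
[ 0.5202 -0.0845] 1.8802656860579248 [0.0086 0.0315] 100 79
[ 0.5533 -0.1662] 38.2260988635399 [0.0095 0.0317] 127 81
[ 0.6018 -0.0514] 44.47272092923632 [0.0083 0.0335] 120 80
[ 0.6356 -0.1331] 173.998979770479 [0.0082 0.0335] 112 77
time_s: 1.77
eef_pos: [0.5195, -0.0875, 0.2986]
eef_rot: [[-0.999, 0.034, -0.002], [0.034, 0.999, 0.001], [0.002, 0.001, -1.0]]
ft_force: [-0.3, 0.2, 0.2]
opening: 0.0447
gripper_force: 0.0
```

```bash
python3 -m jog '[{"travel":[0,0.001,-0.035],"delta_rot":[0,0,2]},{"travel":[0,0.001,-0.06],"delta_rot":[0,0,2]},{"travel":[0,0.001,-0.071],"delta_rot":[0,0,2]},{"travel":[0,0.001,-0.071],"delta_rot":[0,0,2]}]'; python3 -m jog '[{"travel":[0,0,0],"delta_rot":[0,0,0]},{"travel":[0,0,0],"delta_rot":[0,0,0]},{"travel":[0,0,0],"delta_rot":[0,0,0]},{"travel":[0,0,0],"delta_rot":[0,0,0]},{"travel":[0,0,0],"delta_rot":[0,0,0]},{"travel":[0,0,0],"delta_rot":[0,0,0]}]' 0.0 40; python3 -c "
from h import *
o=manip.observe();print(o['wrist_torque'],o['q'])
cv2.imwrite('pics/g1.png',cv2.resize(cams.snapshot('side')[150:350,230:480],None,fx=3,fy=3))"
```

```text
time_s: 2.1
eef_pos: [0.517, -0.083, 0.226]
eef_rot: [[-1.0, -0.005, -0.007], [-0.005, 1.0, 0.003], [0.007, 0.003, -1.0]]
ft_force: [-0.8, 0.0, 0.1]
opening: 0.045
gripper_force: 0.0
time_s: 2.6
eef_pos: [0.5196, -0.0854, 0.2302]
eef_rot: [[-1.0, -0.004, 0.002], [-0.004, 1.0, -0.002], [-0.002, -0.002, -1.0]]
ft_force: [-2.0, -3.4, 6.4]
opening: 0.0091
gripper_force: 43.4
[-0.57794896  0.39896102 -0.01185309] [-2.14676946e+01  2.29835041e+01  1.03693313e+02 -5.37568103e-02
  5.31553178e+01 -1.11642781e+02]
```

View pics/g1.png

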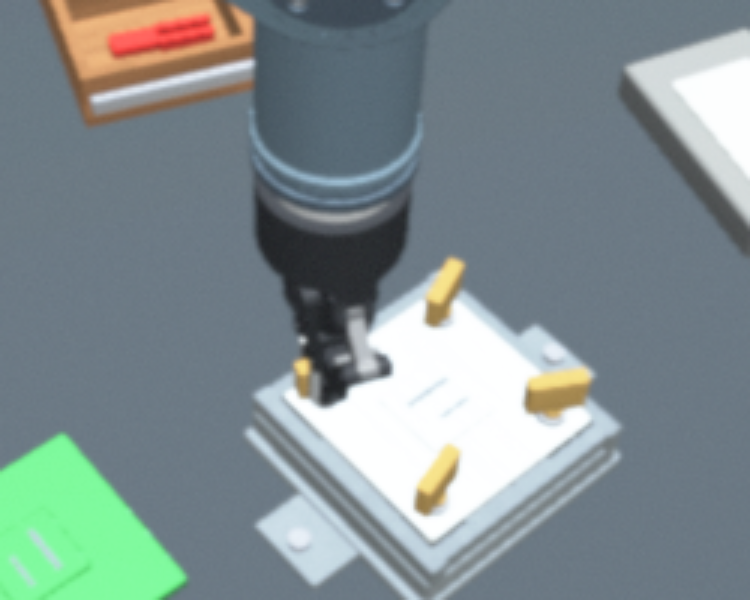

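Screw A's bar is gripped (opening 9 mm) at about crop pixel (330,375). Turning 54.5° clockwise while following down 2.4 mm.

```bash
python3 -m jog '[{"travel":[0,0,-0.0002],"delta_rot":[0,0,-5]},{"travel":[0,0,-0.0004],"delta_rot":[0,0,-10]},{"travel":[0,0,-0.0007],"delta_rot":[0,0,-16]},{"travel":[0,0,-0.0009],"delta_rot":[0,0,-22]},{"travel":[0,0,-0.0012],"delta_rot":[0,0,-28]},{"travel":[0,0,-0.0015],"delta_rot":[0,0,-34]},{"travel":[0,0,-0.0018],"delta_rot":[0,0,-40]},{"travel":[0,0,-0.002],"delta_rot":[0,0,-46]},{"travel":[0,0,-0.0023],"delta_rot":[0,0,-51]},{"travel":[0,0,-0.0024],"delta_rot":[0,0,-54.5]},{"travel":[0,0,-0.0024],"delta_rot":[0,0,-54.5]},{"travel":[0,0,-0.0024],"delta_rot":[0,0,-54.5]}]'; python3 -c "
from h import *
o=manip.observe();print(o['wrist_torque'],o['eef_rot'][:2,0])"
```

```text
time_s: 3.65
eef_pos: [0.5199, -0.0851, 0.2279]
eef_rot: [[-0.583, 0.812, 0.003], [0.812, 0.583, -0.001], [-0.003, 0.002, -1.0]]
ft_force: [-1.0, -1.9, 7.4]
opening: 0.0091
gripper_force: 43.5
[-0.29362885  0.09911779 -0.08432547] [-0.5831383   0.81236824]
```

```bash
python3 -m jog '[{"travel":[0,0,0],"delta_rot":[0,0,0]},{"travel":[0,0,0],"delta_rot":[0,0,0]},{"travel":[0,0,0],"delta_rot":[0,0,0]},{"travel":[0,0,0.03],"delta_rot":[0,0,0]},{"travel":[0.01,-0.004,0.06],"delta_rot":[0,0,7]},{"travel":[0.04,-0.017,0.06],"delta_rot":[0,0,14]},{"travel":[0.075,-0.031,0.06],"delta_rot":[0,0,21]},{"travel":[0.1,-0.041,0.06],"delta_rot":[0,0,28]},{"travel":[0.116,-0.048,0.06],"delta_rot":[0,0,35]},{"travel":[0.116,-0.048,0.06],"delta_rot":[0,0,42]},{"travel":[0.116,-0.048,0.05],"delta_rot":[0,0,48.5]},{"travel":[0.116,-0.048,0.025],"delta_rot":[0,0,48.5]},{"travel":[0.116,-0.048,0.0024],"delta_rot":[0,0,48.5]},{"travel":[0.116,-0.048,0.0024],"delta_rot":[0,0,48.5]},{"travel":[0.116,-0.048,0.0024],"delta_rot":[0,0,48.5]}]' 0.045; python3 -m jog '[{"travel":[0,0,0],"delta_rot":[0,0,0]},{"travel":[0,0,0],"delta_rot":[0,0,0]},{"travel":[0,0,0],"delta_rot":[0,0,0]},{"travel":[0,0,0],"delta_rot":[0,0,0]},{"travel":[0,0,0],"delta_rot":[0,0,0]},{"travel":[0,0,0],"delta_rot":[0,0,0]}]' 0.0 40;  python3 -c "
from h import *
o=manip.observe();print(o['wrist_torque'],np.degrees(np.arctan2(*o['eef_rot'][1::-1,0])))"
```

```text
time_s: 4.9
eef_pos: [0.6345, -0.1325, 0.2272]
eef_rot: [[-0.995, 0.101, -0.004], [0.101, 0.995, 0.002], [0.004, 0.001, -1.0]]
ft_force: [-0.5, 0.3, 0.9]
opening: 0.0449
gripper_force: 0.0
time_s: 5.4
eef_pos: [0.6357, -0.1336, 0.2306]
eef_rot: [[-0.995, 0.101, 0.003], [0.101, 0.995, -0.002], [-0.003, -0.002, -1.0]]
ft_force: [-0.8, -2.8, 6.5]
opening: 0.0092
gripper_force: 42.2
[-0.43744153  0.09956577 -0.02328039] 174.1931202393074
```

```bash
python3 -m jog '[{"travel":[0,0,-0.0002],"delta_rot":[0,0,-5]},{"travel":[0,0,-0.0004],"delta_rot":[0,0,-10]},{"travel":[0,0,-0.0007],"delta_rot":[0,0,-16]},{"travel":[0,0,-0.0009],"delta_rot":[0,0,-22]},{"travel":[0,0,-0.0012],"delta_rot":[0,0,-28]},{"travel":[0,0,-0.0015],"delta_rot":[0,0,-34]},{"travel":[0,0,-0.0018],"delta_rot":[0,0,-40]},{"travel":[0,0,-0.002],"delta_rot":[0,0,-46]},{"travel":[0,0,-0.0023],"delta_rot":[0,0,-51]},{"travel":[0,0,-0.0024],"delta_rot":[0,0,-54.5]},{"travel":[0,0,-0.0024],"delta_rot":[0,0,-54.5]},{"travel":[0,0,-0.0024],"delta_rot":[0,0,-54.5]}]'; python3 -c "
from h import *
o=manip.observe();print(o['wrist_torque'],np.degrees(np.arctan2(*o['eef_rot'][1::-1,0])))"
```

```text
time_s: 6.4
eef_pos: [0.6355, -0.134, 0.2282]
eef_rot: [[-0.495, 0.869, 0.003], [0.869, 0.495, -0.003], [-0.004, 0.001, -1.0]]
ft_force: [-2.6, -5.5, 7.3]
opening: 0.0092
gripper_force: 42.4
[-0.77755887  0.27280866 -0.10367763] 119.67105126696053
```

```bash
python3 -m jog '[{"travel":[0,0,0],"delta_rot":[0,0,0]},{"travel":[0,0,0],"delta_rot":[0,0,0]},{"travel":[0,0,0],"delta_rot":[0,0,0]},{"travel":[0,0,0.03],"delta_rot":[0,0,0]},{"travel":[0,0,0.06],"delta_rot":[0,0,-7]},{"travel":[-0.01,0.025,0.06],"delta_rot":[0,0,-14]},{"travel":[-0.02,0.05,0.06],"delta_rot":[0,0,-21]},{"travel":[-0.03,0.07,0.06],"delta_rot":[0,0,-28]},{"travel":[-0.034,0.082,0.06],"delta_rot":[0,0,-35]},{"travel":[-0.034,0.082,0.06],"delta_rot":[0,0,-42]},{"travel":[-0.034,0.082,0.06],"delta_rot":[0,0,-49]},{"travel":[-0.034,0.082,0.06],"delta_rot":[0,0,-56]},{"travel":[-0.034,0.082,0.06],"delta_rot":[0,0,-63]},{"travel":[-0.034,0.082,0.06],"delta_rot":[0,0,-70]},{"travel":[-0.034,0.082,0.05],"delta_rot":[0,0,-75]},{"travel":[-0.034,0.082,0.025],"delta_rot":[0,0,-75]},{"travel":[-0.034,0.082,0.0024],"delta_rot":[0,0,-75]},{"travel":[-0.034,0.082,0.0024],"delta_rot":[0,0,-75]},{"travel":[-0.034,0.082,0.0024],"delta_rot":[0,0,-75]}]' 0.045; python3 -m jog '[{"travel":[0,0,0],"delta_rot":[0,0,0]},{"travel":[0,0,0],"delta_rot":[0,0,0]},{"travel":[0,0,0],"delta_rot":[0,0,0]},{"travel":[0,0,0],"delta_rot":[0,0,0]},{"travel":[0,0,0],"delta_rot":[0,0,0]},{"travel":[0,0,0],"delta_rot":[0,0,0]}]' 0.0 40;  python3 -c "
from h import *
o=manip.observe();print(o['wrist_torque'],np.degrees(np.arctan2(*o['eef_rot'][1::-1,0])),o['q'][5])"
```

```text
time_s: 7.98
eef_pos: [0.6005, -0.0504, 0.2274]
eef_rot: [[0.711, 0.704, -0.004], [0.704, -0.711, 0.001], [-0.002, -0.004, -1.0]]
ft_force: [-0.2, -0.1, 0.2]
opening: 0.045
gripper_force: 0.0
time_s: 8.48
eef_pos: [0.6021, -0.0514, 0.2304]
eef_rot: [[0.711, 0.703, 0.004], [0.703, -0.711, -0.001], [0.002, 0.004, -1.0]]
ft_force: [3.1, -2.4, 7.2]
opening: 0.009
gripper_force: 43.1
[-0.32645384 -0.29155259  0.04058633] 44.69736975675611 29.875539481190028
```

```bash
python3 -m jog '[{"travel":[0,0,-0.0002],"delta_rot":[0,0,-5]},{"travel":[0,0,-0.0004],"delta_rot":[0,0,-10]},{"travel":[0,0,-0.0007],"delta_rot":[0,0,-16]},{"travel":[0,0,-0.0009],"delta_rot":[0,0,-22]},{"travel":[0,0,-0.0012],"delta_rot":[0,0,-28]},{"travel":[0,0,-0.0015],"delta_rot":[0,0,-34]},{"travel":[0,0,-0.0018],"delta_rot":[0,0,-40]},{"travel":[0,0,-0.002],"delta_rot":[0,0,-46]},{"travel":[0,0,-0.0023],"delta_rot":[0,0,-51]},{"travel":[0,0,-0.0024],"delta_rot":[0,0,-55]},{"travel":[0,0,-0.0024],"delta_rot":[0,0,-55]},{"travel":[0,0,-0.0024],"delta_rot":[0,0,-55]}]'; python3 -c "
from h import *
o=manip.observe();print(o['wrist_torque'],np.degrees(np.arctan2(*o['eef_rot'][1::-1,0])))"
python3 -m jog '[{"travel":[0,0,0],"delta_rot":[0,0,0]},{"travel":[0,0,0],"delta_rot":[0,0,0]},{"travel":[0,0,0],"delta_rot":[0,0,0]},{"travel":[0,0,0.03],"delta_rot":[0,0,0]},{"travel":[-0.005,-0.01,0.06],"delta_rot":[0,0,7]},{"travel":[-0.015,-0.04,0.06],"delta_rot":[0,0,14]},{"travel":[-0.03,-0.075,0.06],"delta_rot":[0,0,21]},{"travel":[-0.042,-0.1,0.06],"delta_rot":[0,0,28]},{"travel":[-0.0485,-0.115,0.06],"delta_rot":[0,0,35]},{"travel":[-0.0485,-0.1155,0.06],"delta_rot":[0,0,42]},{"travel":[-0.0485,-0.1155,0.05],"delta_rot":[0,0,49]},{"travel":[-0.0485,-0.1155,0.025],"delta_rot":[0,0,49]},{"travel":[-0.0485,-0.1155,0.0024],"delta_rot":[0,0,49]},{"travel":[-0.0485,-0.1155,0.0024],"delta_rot":[0,0,49]},{"travel":[-0.0485,-0.1155,0.0024],"delta_rot":[0,0,49]}]' 0.045; python3 -m jog '[{"travel":[0,0,0],"delta_rot":[0,0,0]},{"travel":[0,0,0],"delta_rot":[0,0,0]},{"travel":[0,0,0],"delta_rot":[0,0,0]},{"travel":[0,0,0],"delta_rot":[0,0,0]},{"travel":[0,0,0],"delta_rot":[0,0,0]},{"travel":[0,0,0],"delta_rot":[0,0,0]}]' 0.0 40;  python3 -c "
from h import *
o=manip.observe();print(o['wrist_torque'],np.degrees(np.arctan2(*o['eef_rot'][1::-1,0])),o['q'][5])"
```

```text
time_s: 9.48
eef_pos: [0.6024, -0.0521, 0.228]
eef_rot: [[0.984, -0.179, 0.005], [-0.179, -0.984, -0.003], [0.005, 0.002, -1.0]]
ft_force: [3.3, -6.4, 5.8]
opening: 0.0093
gripper_force: 43.0
[-0.81643476 -0.4661175  -0.03646195] -10.33332954837274
time_s: 10.73
eef_pos: [0.5519, -0.1658, 0.2274]
eef_rot: [[0.78, 0.625, -0.004], [0.625, -0.78, 0.002], [-0.002, -0.004, -1.0]]
ft_force: [0.4, 0.1, -0.2]
opening: 0.0451
gripper_force: 0.0
time_s: 11.23
eef_pos: [0.5535, -0.1669, 0.2303]
eef_rot: [[0.78, 0.625, 0.003], [0.625, -0.78, -0.002], [0.002, 0.004, -1.0]]
ft_force: [1.5, -1.7, 5.7]
opening: 0.0091
gripper_force: 45.1
[-0.19009383 -0.20096753 -0.034398  ] 38.69804982258077 23.47612050062144
```

```bash
cat > o.sh <<'E'
python3 -c "
from h import *
o=manip.observe();print('TORQ',o['wrist_torque'].round(3),'YAW',round(np.degrees(np.arctan2(*o['eef_rot'][1::-1,0])),1),'q6',round(o['q'][5],1))"
E
python3 -m jog '[{"travel":[0,0,-0.0002],"delta_rot":[0,0,-5]},{"travel":[0,0,-0.0004],"delta_rot":[0,0,-10]},{"travel":[0,0,-0.0007],"delta_rot":[0,0,-16]},{"travel":[0,0,-0.0009],"delta_rot":[0,0,-22]},{"travel":[0,0,-0.0012],"delta_rot":[0,0,-28]},{"travel":[0,0,-0.0015],"delta_rot":[0,0,-34]},{"travel":[0,0,-0.0018],"delta_rot":[0,0,-40]},{"travel":[0,0,-0.002],"delta_rot":[0,0,-46]},{"travel":[0,0,-0.0022],"delta_rot":[0,0,-50]},{"travel":[0,0,-0.0023],"delta_rot":[0,0,-53]}]'; sh o.sh
python3 -m jog '[{"travel":[0,0,-0.0001],"delta_rot":[0,0,-2]},{"travel":[0,0,-0.0001],"delta_rot":[0,0,-2]},{"travel":[0,0,-0.0001],"delta_rot":[0,0,-2]}]'; sh o.sh
python3 -c "
from h import *
cv2.imwrite('pics/g2.png',cv2.resize(cams.snapshot('side')[200:370,290:460],None,fx=3.5,fy=3.5))"
```

```text
time_s: 12.07
eef_pos: [0.5535, -0.1669, 0.228]
eef_rot: [[0.968, -0.25, 0.004], [-0.25, -0.968, -0.002], [0.004, 0.001, -1.0]]
ft_force: [1.4, -1.2, 6.1]
opening: 0.009
gripper_force: 45.2
TORQ [-0.249 -0.248  0.027] YAW -14.5 q6 76.7
time_s: 12.32
eef_pos: [0.5535, -0.1669, 0.2279]
eef_rot: [[0.96, -0.281, 0.004], [-0.281, -0.96, -0.002], [0.004, 0.001, -1.0]]
ft_force: [1.2, -2.4, 6.8]
opening: 0.0094
gripper_force: 45.2
TORQ [-0.229 -0.279 -0.074] YAW -16.3 q6 78.5
```

View pics/g2.png

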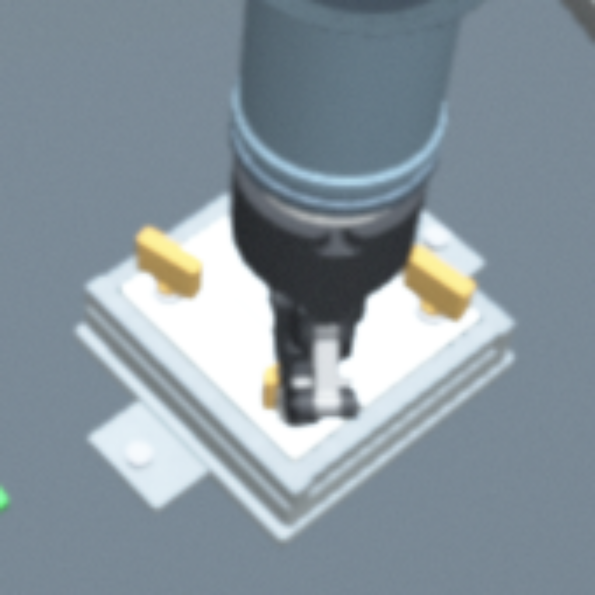

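The crop shows the cover level in the rim, with the gripper on screw B at (320,390) and the free bars at (168,262) and (440,283). Round one is done, so I carry on with B into round two.

```bash
cat > o.sh <<'E'
python3 -c "
from h import *
T=[];J=[]
for i in range(4):
    cams.snapshot('side');o=manip.observe();T.append(o['wrist_torque'][2]);J.append(o['joint_efforts'][5])
print('TZ',np.mean(T).round(3),np.std(T).round(3),'J6',np.mean(J).round(3),np.std(J).round(3),'YAW',round(np.degrees(np.arctan2(*o['eef_rot'][1::-1,0])),1),'q6',round(o['q'][5],1),'fz',o['ft_force'][2].round(1))"
E
sh o.sh
python3 -m jog '[{"travel":[0,0,-0.0002],"delta_rot":[0,0,-5]},{"travel":[0,0,-0.0004],"delta_rot":[0,0,-10]},{"travel":[0,0,-0.0007],"delta_rot":[0,0,-16]},{"travel":[0,0,-0.0009],"delta_rot":[0,0,-22]},{"travel":[0,0,-0.0012],"delta_rot":[0,0,-28]},{"travel":[0,0,-0.0015],"delta_rot":[0,0,-34]},{"travel":[0,0,-0.0017],"delta_rot":[0,0,-40]},{"travel":[0,0,-0.0019],"delta_rot":[0,0,-44]}]' | grep -E "eef_pos|open"; sh o.sh
```

```text
TZ -0.081 0.046 J6 -0.075 0.001 YAW -16.3 q6 78.5 fz 6.4
eef_pos: [0.5535, -0.167, 0.2261]
opening: 0.0089
TZ -0.05 0.022 J6 0.224 0.296 YAW -60.3 q6 122.5 fz 6.9
```

```bash
sh o.sh
python3 -m jog '[{"travel":[0,0,-0.0001],"delta_rot":[0,0,-3]},{"travel":[0,0,-0.0003],"delta_rot":[0,0,-6]},{"travel":[0,0,-0.0003],"delta_rot":[0,0,-6]},{"travel":[0,0,-0.0003],"delta_rot":[0,0,-6]}]' >/dev/null; sh o.sh
python3 -m jog '[{"travel":[0,0,-0.0001],"delta_rot":[0,0,-3]},{"travel":[0,0,-0.0003],"delta_rot":[0,0,-6]},{"travel":[0,0,-0.0003],"delta_rot":[0,0,-6]},{"travel":[0,0,-0.0003],"delta_rot":[0,0,-6]}]' |grep -E "time|eef_pos"; sh o.sh
```

```text
TZ -0.073 0.015 J6 -0.065 0.005 YAW -60.3 q6 122.5 fz 7.4
TZ -0.065 0.023 J6 -0.047 0.009 YAW -66.3 q6 128.5 fz 7.4
time_s: 14.5
eef_pos: [0.5535, -0.1671, 0.2256]
TZ -0.059 0.007 J6 -0.046 0.009 YAW -72.3 q6 134.5 fz 7.6
```

```bash
cat > m.sh <<'E'
python3 -c "
from plant import manip
import numpy as np
o=manip.observe();print('t',round(o['time_s'],2),'TZ',o['wrist_torque'][2].round(3),'J6',o['joint_efforts'][5].round(3),'YAW',round(np.degrees(np.arctan2(*o['eef_rot'][1::-1,0])),2),'q6',round(o['q'][5],1),'v6',o['joint_velocities'][5].round(1),'fz',o['ft_force'][2].round(1))"
E
for i in 1; do python3 -m jog '[{"travel":[0,0,-0.0001],"delta_rot":[0,0,-1.5]},{"travel":[0,0,-0.0001],"delta_rot":[0,0,-3]}]' >/dev/null; sh m.sh; done
python3 -m jog '[{"travel":[0,0,-0.0001],"delta_rot":[0,0,-1.5]},{"travel":[0,0,-0.0002],"delta_rot":[0,0,-3]}]' >/dev/null; sh m.sh
python3 -m jog '[{"travel":[0,0,-0.0001],"delta_rot":[0,0,-1.5]},{"travel":[0,0,-0.0001],"delta_rot":[0,0,-3]}]' >/dev/null; sh m.sh
python3 -m jog '[{"travel":[0,0,0],"delta_rot":[0,0,0]},{"travel":[0,0,0],"delta_rot":[0,0,0]}]' >/dev/null; sh m.sh
```

```text
t 14.87 TZ 0.093 J6 -0.378 YAW -75.35 q6 137.5 v6 18.1 fz 7.4
t 15.03 TZ 0.078 J6 -0.328 YAW -78.36 q6 140.5 v6 17.8 fz 7.7
t 15.2 TZ 0.121 J6 -0.315 YAW -81.36 q6 143.5 v6 17.8 fz 7.8
t 15.37 TZ -0.023 J6 0.033 YAW -81.3 q6 143.5 v6 -0.2 fz 7.8
```

```bash
python3 -m jog '[{"travel":[0,0,-0.0001],"delta_rot":[0,0,-1.5]}]' >/dev/null; sh m.sh
python3 -m jog '[{"travel":[0,0,0],"delta_rot":[0,0,-1.5]}]' >/dev/null; sh m.sh
python3 -m jog '[{"travel":[0,0,-0.0001],"delta_rot":[0,0,-1.5]}]' >/dev/null; sh m.sh
python3 -m jog '[{"travel":[0,0,-0.0001],"delta_rot":[0,0,-1.5]}]' >/dev/null; sh m.sh
```

```text
t 15.45 TZ 0.118 J6 -0.633 YAW -82.78 q6 145.0 v6 19.9 fz 9.1
t 15.53 TZ 0.115 J6 -0.349 YAW -84.35 q6 146.5 v6 18.0 fz 7.7
t 15.62 TZ 0.145 J6 -0.288 YAW -85.85 q6 148.0 v6 17.8 fz 9.4
t 15.7 TZ 0.177 J6 -0.272 YAW -87.35 q6 149.5 v6 17.9 fz 10.1
```

```bash
python3 -m jog '[{"travel":[0,0,0],"delta_rot":[0,0,-1.5]}]' >/dev/null; sh m.sh
python3 -m jog '[{"travel":[0,0,0],"delta_rot":[0,0,-1.5]}]' >/dev/null; sh m.sh
python3 -m jog '[{"travel":[0,0,-0.0001],"delta_rot":[0,0,-1.5]}]' >/dev/null; sh m.sh
python3 -m jog '[{"travel":[0,0,0],"delta_rot":[0,0,-1.5]}]' >/dev/null; sh m.sh
```

```text
t 15.78 TZ 0.183 J6 -0.26 YAW -88.85 q6 151.0 v6 17.9 fz 8.8
t 15.87 TZ 0.195 J6 -0.248 YAW -90.35 q6 152.5 v6 17.8 fz 8.8
t 15.95 TZ 0.145 J6 -0.233 YAW -91.84 q6 154.0 v6 17.9 fz 9.2
t 16.03 TZ 0.216 J6 -0.221 YAW -93.34 q6 155.5 v6 17.8 fz 9.4
```

```bash
python3 -m jog '[{"travel":[0,0,-0.0001],"delta_rot":[0,0,-1.5]}]' >/dev/null; sh m.sh
python3 -m jog '[{"travel":[0,0,0],"delta_rot":[0,0,-1.5]}]' >/dev/null; sh m.sh
python3 -m jog '[{"travel":[0,0,-0.0001],"delta_rot":[0,0,-1.5]}]' >/dev/null; sh m.sh
python3 -m jog '[{"travel":[0,0,0],"delta_rot":[0,0,-1.5]}]' >/dev/null; sh m.sh
```

```text
t 16.12 TZ 0.194 J6 -0.205 YAW -94.84 q6 157.0 v6 17.8 fz 10.8
t 16.2 TZ 0.251 J6 -0.192 YAW -96.33 q6 158.5 v6 17.9 fz 9.4
t 16.28 TZ 0.24 J6 -0.174 YAW -97.83 q6 160.0 v6 17.8 fz 10.1
t 16.37 TZ 0.258 J6 -0.164 YAW -99.33 q6 161.5 v6 17.9 fz 11.0
```

```bash
python3 -m jog '[{"travel":[0,0,-0.0001],"delta_rot":[0,0,-1.5]}]' >/dev/null; sh m.sh
python3 -m jog '[{"travel":[0,0,0],"delta_rot":[0,0,-1.5]}]' >/dev/null; sh m.sh
python3 -m jog '[{"travel":[0,0,-0.0001],"delta_rot":[0,0,-1.5]}]' >/dev/null; sh m.sh
```

```text
t 16.45 TZ 0.281 J6 -0.144 YAW -100.83 q6 163.0 v6 17.8 fz 10.9
t 16.53 TZ 0.244 J6 -0.135 YAW -102.33 q6 164.5 v6 17.8 fz 9.7
t 16.62 TZ 0.277 J6 -0.117 YAW -103.83 q6 166.0 v6 17.9 fz 12.3
```

```bash
python3 -m jog '[{"travel":[0,0,0],"delta_rot":[0,0,0]},{"travel":[0,0,0],"delta_rot":[0,0,0]},{"travel":[0,0,0],"delta_rot":[0,0,0]},{"travel":[0,0,0.03],"delta_rot":[0,0,0]},{"travel":[0.005,0.01,0.06],"delta_rot":[0,0,7]},{"travel":[0.015,0.04,0.06],"delta_rot":[0,0,14]},{"travel":[0.03,0.075,0.06],"delta_rot":[0,0,21]},{"travel":[0.042,0.1,0.06],"delta_rot":[0,0,28]},{"travel":[0.0485,0.1155,0.06],"delta_rot":[0,0,35]},{"travel":[0.0485,0.1155,0.06],"delta_rot":[0,0,42]},{"travel":[0.0485,0.1155,0.06],"delta_rot":[0,0,49]},{"travel":[0.0485,0.1155,0.06],"delta_rot":[0,0,56]},{"travel":[0.0485,0.1155,0.06],"delta_rot":[0,0,63]},{"travel":[0.0485,0.1155,0.06],"delta_rot":[0,0,70]},{"travel":[0.0485,0.1155,0.06],"delta_rot":[0,0,77]},{"travel":[0.0485,0.1155,0.06],"delta_rot":[0,0,84]},{"travel":[0.0485,0.1155,0.05],"delta_rot":[0,0,90]},{"travel":[0.0485,0.1155,0.025],"delta_rot":[0,0,93.5]},{"travel":[0.0485,0.1155,0.0037],"delta_rot":[0,0,93.5]},{"travel":[0.0485,0.1155,0.0037],"delta_rot":[0,0,93.5]}]' 0.045 | grep -E "eef_pos|open"
python3 -m jog '[{"travel":[0,0,0],"delta_rot":[0,0,0]},{"travel":[0,0,0],"delta_rot":[0,0,0]},{"travel":[0,0,0],"delta_rot":[0,0,0]},{"travel":[0,0,0],"delta_rot":[0,0,0]},{"travel":[0,0,0],"delta_rot":[0,0,0]},{"travel":[0,0,0],"delta_rot":[0,0,0]}]' 0.0 40|grep -E "eef_pos|open"; sh m.sh
python3 -m jog '[{"travel":[0,0,-0.0002],"delta_rot":[0,0,-5]},{"travel":[0,0,-0.0004],"delta_rot":[0,0,-10]},{"travel":[0,0,-0.0007],"delta_rot":[0,0,-16]},{"travel":[0,0,-0.0009],"delta_rot":[0,0,-22]},{"travel":[0,0,-0.0012],"delta_rot":[0,0,-28]},{"travel":[0,0,-0.0015],"delta_rot":[0,0,-34]},{"travel":[0,0,-0.0017],"delta_rot":[0,0,-40]},{"travel":[0,0,-0.0019],"delta_rot":[0,0,-44]},{"travel":[0,0,-0.002],"delta_rot":[0,0,-47]},{"travel":[0,0,-0.0022],"delta_rot":[0,0,-50]}]' | grep -E "eef_pos|open";sh m.sh
python3 -m jog '[{"travel":[0,0,-0.0001],"delta_rot":[0,0,-1.5]},{"travel":[0,0,-0.0001],"delta_rot":[0,0,-3]}]' >/dev/null; sh m.sh
python3 -m jog '[{"travel":[0,0,-0.0001],"delta_rot":[0,0,-1.5]},{"travel":[0,0,-0.0001],"delta_rot":[0,0,-3]}]' >/dev/null; sh m.sh
```

```text
eef_pos: [0.5989, -0.0502, 0.2216]
opening: 0.0447
eef_pos: [0.6015, -0.0519, 0.2279]
opening: 0.0095
t 18.78 TZ -0.065 J6 -0.027 YAW -10.31 q6 84.9 v6 -0.1 fz 0.4
eef_pos: [0.6017, -0.0518, 0.2257]
opening: 0.009
t 19.62 TZ 0.102 J6 -0.695 YAW -60.44 q6 135.0 v6 35.6 fz 0.2
t 19.78 TZ 0.082 J6 -0.264 YAW -63.37 q6 138.0 v6 17.6 fz -0.9
t 19.95 TZ 0.123 J6 -0.318 YAW -66.36 q6 140.9 v6 17.8 fz -0.7
```

```bash
python3 -m jog '[{"travel":[0,0,-0.0001],"delta_rot":[0,0,-1.5]},{"travel":[0,0,-0.0001],"delta_rot":[0,0,-3]},{"travel":[0,0,-0.0002],"delta_rot":[0,0,-4.5]}]' >/dev/null; sh m.sh
python3 -m jog '[{"travel":[0,0,-0.0001],"delta_rot":[0,0,-1.5]},{"travel":[0,0,-0.0001],"delta_rot":[0,0,-3]},{"travel":[0,0,-0.0002],"delta_rot":[0,0,-4.5]}]' >/dev/null; sh m.sh
python3 -m jog '[{"travel":[0,0,-0.0001],"delta_rot":[0,0,-1.5]}]' >/dev/null; sh m.sh
python3 -m jog '[{"travel":[0,0,0],"delta_rot":[0,0,-1.5]}]' >/dev/null; sh m.sh
python3 -m jog '[{"travel":[0,0,-0.0001],"delta_rot":[0,0,-1.5]}]' >/dev/null; sh m.sh
python3 -m jog '[{"travel":[0,0,-0.0001],"delta_rot":[0,0,-1.5]}]' >/dev/null; sh m.sh
```

```text
t 20.2 TZ 0.085 J6 -0.317 YAW -70.86 q6 145.4 v6 17.9 fz 0.4
t 20.45 TZ 0.14 J6 -0.314 YAW -75.36 q6 149.9 v6 17.9 fz 0.9
t 20.53 TZ 0.125 J6 -0.313 YAW -76.86 q6 151.4 v6 17.8 fz 0.3
t 20.62 TZ 0.067 J6 -0.309 YAW -78.36 q6 152.9 v6 17.9 fz -0.3
t 20.7 TZ 0.089 J6 -0.309 YAW -79.86 q6 154.4 v6 17.9 fz 0.4
t 20.78 TZ 0.072 J6 -0.307 YAW -81.36 q6 155.9 v6 17.8 fz 1.3
```

```bash
python3 -m jog '[{"travel":[0,0,-0.0001],"delta_rot":[0,0,-1.5]},{"travel":[0,0,-0.0001],"delta_rot":[0,0,-3]}]' >/dev/null; sh m.sh
python3 -m jog '[{"travel":[0,0,-0.0001],"delta_rot":[0,0,-1.5]},{"travel":[0,0,-0.0001],"delta_rot":[0,0,-3]}]' >/dev/null; sh m.sh
python3 -m jog '[{"travel":[0,0,-0.0001],"delta_rot":[0,0,-1.5]},{"travel":[0,0,-0.0001],"delta_rot":[0,0,-3]}]' >/dev/null; sh m.sh
python3 -m jog '[{"travel":[0,0,-0.0001],"delta_rot":[0,0,-1.5]},{"travel":[0,0,-0.0001],"delta_rot":[0,0,-3]}]' >/dev/null; sh m.sh
```

```text
t 20.95 TZ 0.141 J6 -0.291 YAW -84.35 q6 158.9 v6 17.8 fz -0.0
t 21.12 TZ 0.199 J6 -0.255 YAW -87.35 q6 161.9 v6 17.9 fz 0.8
t 21.28 TZ 0.161 J6 -0.218 YAW -90.35 q6 164.9 v6 17.8 fz 1.6
t 21.45 TZ 0.237 J6 -0.181 YAW -93.34 q6 167.9 v6 17.9 fz 1.6
```

```bash
python3 -m jog '[{"travel":[0,0,-0.0001],"delta_rot":[0,0,-1.5]},{"travel":[0,0,-0.0001],"delta_rot":[0,0,-3]}]' >/dev/null; sh m.sh
python3 -m jog '[{"travel":[0,0,-0.0001],"delta_rot":[0,0,-1.5]},{"travel":[0,0,-0.0001],"delta_rot":[0,0,-3]}]' >/dev/null; sh m.sh
```

```text
t 21.62 TZ 0.306 J6 -0.145 YAW -96.33 q6 170.9 v6 17.8 fz 1.7
t 21.78 TZ 0.312 J6 -0.108 YAW -99.33 q6 173.9 v6 17.8 fz 3.1
```

```bash
python3 -m jog '[{"travel":[0,0,0],"delta_rot":[0,0,0]},{"travel":[0,0,0],"delta_rot":[0,0,0]},{"travel":[0,0,0],"delta_rot":[0,0,0]},{"travel":[0,0,0.03],"delta_rot":[0,0,0]},{"travel":[-0.01,-0.004,0.06],"delta_rot":[0,0,7]},{"travel":[-0.04,-0.016,0.06],"delta_rot":[0,0,14]},{"travel":[-0.07,-0.028,0.06],"delta_rot":[0,0,21]},{"travel":[-0.082,-0.034,0.06],"delta_rot":[0,0,28]},{"travel":[-0.082,-0.034,0.06],"delta_rot":[0,0,35]},{"travel":[-0.082,-0.034,0.06],"delta_rot":[0,0,42]},{"travel":[-0.082,-0.034,0.06],"delta_rot":[0,0,49]},{"travel":[-0.082,-0.034,0.06],"delta_rot":[0,0,56]},{"travel":[-0.082,-0.034,0.06],"delta_rot":[0,0,63]},{"travel":[-0.082,-0.034,0.06],"delta_rot":[0,0,70]},{"travel":[-0.082,-0.034,0.06],"delta_rot":[0,0,77]},{"travel":[-0.082,-0.034,0.06],"delta_rot":[0,0,84]},{"travel":[-0.082,-0.034,0.06],"delta_rot":[0,0,91]},{"travel":[-0.082,-0.034,0.06],"delta_rot":[0,0,98]},{"travel":[-0.082,-0.034,0.06],"delta_rot":[0,0,105]},{"travel":[-0.082,-0.034,0.06],"delta_rot":[0,0,112]}]' 0.045 | grep -E "eef_pos|open"
python3 -m jog '[{"travel":[0,0,0],"delta_rot":[0,0,7]},{"travel":[0,0,0],"delta_rot":[0,0,14]},{"travel":[0,0,0],"delta_rot":[0,0,21]},{"travel":[0,0,0],"delta_rot":[0,0,28]},{"travel":[0,0,0],"delta_rot":[0,0,35]},{"travel":[0,0,0],"delta_rot":[0,0,42]},{"travel":[0,0,0],"delta_rot":[0,0,49]},{"travel":[0,0,0],"delta_rot":[0,0,56]},{"travel":[0,0,0],"delta_rot":[0,0,63]},{"travel":[0,0,0],"delta_rot":[0,0,70]},{"travel":[0,0,0],"delta_rot":[0,0,77]},{"travel":[0,0,0],"delta_rot":[0,0,84]},{"travel":[0,0,0],"delta_rot":[0,0,91]},{"travel":[0,0,0],"delta_rot":[0,0,98]},{"travel":[0,0,0],"delta_rot":[0,0,105]},{"travel":[0,0,-0.01],"delta_rot":[0,0,112]},{"travel":[0,0,-0.035],"delta_rot":[0,0,113]},{"travel":[0,0,-0.0563],"delta_rot":[0,0,113]},{"travel":[0,0,-0.0563],"delta_rot":[0,0,113]},{"travel":[0,0,-0.0563],"delta_rot":[0,0,113]}]' | grep -E "eef_pos|open"; sh m.sh
python3 -c "
from h import *
cv2.imwrite('pics/g3.png',cv2.resize(cams.snapshot('side')[200:370,290:460],None,fx=3.5,fy=3.5))"
```

```text
eef_pos: [0.5192, -0.0846, 0.2827]
opening: 0.0452
eef_pos: [0.5188, -0.0845, 0.2257]
opening: 0.0449
t 25.12 TZ 0.003 J6 -0.012 YAW 125.72 q6 -57.2 v6 0.1 fz 0.6
```

View pics/g3.png

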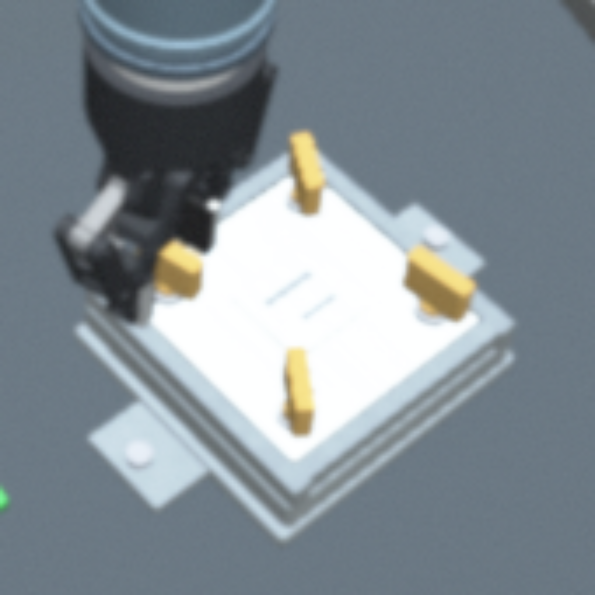

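The crop shows the open fingers straddling A's bar at (175,270) and the cover level. B (300,390) and C (305,172) are turned home, and D (440,283) is still at its round-one angle.

```bash
python3 -m jog '[{"travel":[0,0,0],"delta_rot":[0,0,0]},{"travel":[0,0,0],"delta_rot":[0,0,0]},{"travel":[0,0,0],"delta_rot":[0,0,0]},{"travel":[0,0,0],"delta_rot":[0,0,0]},{"travel":[0,0,0],"delta_rot":[0,0,0]},{"travel":[0,0,0],"delta_rot":[0,0,0]}]' 0.0 40|grep -E "eef_pos|open"; sh m.sh
python3 -m jog '[{"travel":[0,0,-0.0002],"delta_rot":[0,0,-5]},{"travel":[0,0,-0.0004],"delta_rot":[0,0,-10]},{"travel":[0,0,-0.0007],"delta_rot":[0,0,-16]},{"travel":[0,0,-0.0009],"delta_rot":[0,0,-22]},{"travel":[0,0,-0.0012],"delta_rot":[0,0,-28]},{"travel":[0,0,-0.0015],"delta_rot":[0,0,-34]},{"travel":[0,0,-0.0017],"delta_rot":[0,0,-40]},{"travel":[0,0,-0.002],"delta_rot":[0,0,-46]},{"travel":[0,0,-0.0022],"delta_rot":[0,0,-51]},{"travel":[0,0,-0.0024],"delta_rot":[0,0,-54]},{"travel":[0,0,-0.0024],"delta_rot":[0,0,-55.5]},{"travel":[0,0,-0.0025],"delta_rot":[0,0,-57]},{"travel":[0,0,-0.0026],"delta_rot":[0,0,-58.5]}]' | grep -E "eef_pos|open";sh m.sh
python3 -m jog '[{"travel":[0,0,0],"delta_rot":[0,0,-1.5]},{"travel":[0,0,-0.0001],"delta_rot":[0,0,-3]}]' >/dev/null; sh m.sh
python3 -m jog '[{"travel":[0,0,-0.0001],"delta_rot":[0,0,-1.5]},{"travel":[0,0,-0.0001],"delta_rot":[0,0,-3]}]' >/dev/null; sh m.sh
python3 -m jog '[{"travel":[0,0,-0.0001],"delta_rot":[0,0,-1.5]},{"travel":[0,0,-0.0001],"delta_rot":[0,0,-3]}]' >/dev/null; sh m.sh
```

```text
eef_pos: [0.5196, -0.085, 0.2276]
opening: 0.0092
t 25.67 TZ -0.057 J6 -0.052 YAW 125.7 q6 -57.1 v6 0.0 fz 7.3
eef_pos: [0.5203, -0.0849, 0.225]
opening: 0.0092
t 26.75 TZ 0.044 J6 -0.361 YAW 67.12 q6 1.4 v6 17.9 fz 5.3
t 26.92 TZ 0.037 J6 -0.351 YAW 64.13 q6 4.4 v6 17.8 fz 5.7
t 27.08 TZ 0.107 J6 -0.321 YAW 61.13 q6 7.4 v6 17.9 fz 5.5
t 27.25 TZ 0.17 J6 -0.284 YAW 58.14 q6 10.4 v6 17.8 fz 4.8
```

```bash
python3 -m jog '[{"travel":[0,0,-0.0001],"delta_rot":[0,0,-1.5]},{"travel":[0,0,-0.0001],"delta_rot":[0,0,-3]}]' >/dev/null; sh m.sh
python3 -m jog '[{"travel":[0,0,-0.0001],"delta_rot":[0,0,-1.5]},{"travel":[0,0,-0.0001],"delta_rot":[0,0,-3]}]' >/dev/null; sh m.sh
python3 -m jog '[{"travel":[0,0,-0.0001],"delta_rot":[0,0,-1.5]},{"travel":[0,0,-0.0001],"delta_rot":[0,0,-3]}]' >/dev/null; sh m.sh
python3 -m jog '[{"travel":[0,0,-0.0001],"delta_rot":[0,0,-1.5]},{"travel":[0,0,-0.0001],"delta_rot":[0,0,-3]}]' >/dev/null; sh m.sh
```

```text
t 27.42 TZ 0.186 J6 -0.247 YAW 55.14 q6 13.4 v6 17.8 fz 6.2
t 27.58 TZ 0.18 J6 -0.21 YAW 52.15 q6 16.4 v6 17.8 fz 6.8
t 27.75 TZ 0.298 J6 -0.173 YAW 49.16 q6 19.4 v6 17.9 fz 7.3
t 27.92 TZ 0.276 J6 -0.136 YAW 46.16 q6 22.4 v6 17.8 fz 7.0
```

```bash
python3 -m jog '[{"travel":[0,0,0],"delta_rot":[0,0,0]},{"travel":[0,0,0],"delta_rot":[0,0,0]},{"travel":[0,0,0],"delta_rot":[0,0,0]},{"travel":[0,0,0.03],"delta_rot":[0,0,0]},{"travel":[0.01,-0.004,0.06],"delta_rot":[0,0,7]},{"travel":[0.04,-0.017,0.06],"delta_rot":[0,0,14]},{"travel":[0.075,-0.031,0.06],"delta_rot":[0,0,21]},{"travel":[0.1,-0.041,0.06],"delta_rot":[0,0,28]},{"travel":[0.116,-0.048,0.06],"delta_rot":[0,0,35]},{"travel":[0.116,-0.048,0.06],"delta_rot":[0,0,42]},{"travel":[0.116,-0.048,0.06],"delta_rot":[0,0,49]},{"travel":[0.116,-0.048,0.06],"delta_rot":[0,0,56]},{"travel":[0.116,-0.048,0.06],"delta_rot":[0,0,63]},{"travel":[0.116,-0.048,0.05],"delta_rot":[0,0,70]},{"travel":[0.116,-0.048,0.025],"delta_rot":[0,0,73.5]},{"travel":[0.116,-0.048,0.0035],"delta_rot":[0,0,73.5]},{"travel":[0.116,-0.048,0.0035],"delta_rot":[0,0,73.5]},{"travel":[0.116,-0.048,0.0035],"delta_rot":[0,0,73.5]}]' 0.045 | grep -E "eef_pos|open"
python3 -m jog '[{"travel":[0,0,0],"delta_rot":[0,0,0]},{"travel":[0,0,0],"delta_rot":[0,0,0]},{"travel":[0,0,0],"delta_rot":[0,0,0]},{"travel":[0,0,0],"delta_rot":[0,0,0]},{"travel":[0,0,0],"delta_rot":[0,0,0]},{"travel":[0,0,0],"delta_rot":[0,0,0]}]' 0.0 40|grep -E "eef_pos|open"; sh m.sh
python3 -m jog '[{"travel":[0,0,-0.0002],"delta_rot":[0,0,-5]},{"travel":[0,0,-0.0004],"delta_rot":[0,0,-10]},{"travel":[0,0,-0.0007],"delta_rot":[0,0,-16]},{"travel":[0,0,-0.0009],"delta_rot":[0,0,-22]},{"travel":[0,0,-0.0012],"delta_rot":[0,0,-28]},{"travel":[0,0,-0.0015],"delta_rot":[0,0,-34]},{"travel":[0,0,-0.0017],"delta_rot":[0,0,-40]},{"travel":[0,0,-0.0019],"delta_rot":[0,0,-44]},{"travel":[0,0,-0.002],"delta_rot":[0,0,-46]},{"travel":[0,0,-0.0021],"delta_rot":[0,0,-47.5]},{"travel":[0,0,-0.0021],"delta_rot":[0,0,-49]}]' | grep -E "eef_pos|open";sh m.sh
python3 -m jog '[{"travel":[0,0,-0.0001],"delta_rot":[0,0,-1.5]},{"travel":[0,0,-0.0001],"delta_rot":[0,0,-3]}]' >/dev/null; sh m.sh
python3 -m jog '[{"travel":[0,0,-0.0001],"delta_rot":[0,0,-1.5]},{"travel":[0,0,-0.0001],"delta_rot":[0,0,-3]}]' >/dev/null; sh m.sh
python3 -m jog '[{"travel":[0,0,-0.0001],"delta_rot":[0,0,-1.5]},{"travel":[0,0,-0.0001],"delta_rot":[0,0,-3]}]' >/dev/null; sh m.sh
```

```text
eef_pos: [0.6344, -0.1327, 0.2249]
opening: 0.0448
eef_pos: [0.6352, -0.1334, 0.2282]
opening: 0.0091
t 29.92 TZ -0.095 J6 -0.058 YAW 119.7 q6 -51.3 v6 0.0 fz 6.2
eef_pos: [0.6354, -0.1334, 0.2261]
opening: 0.0092
t 30.83 TZ 0.043 J6 -0.343 YAW 70.64 q6 -2.3 v6 17.9 fz 4.4
t 31.0 TZ 0.054 J6 -0.367 YAW 67.63 q6 0.7 v6 17.9 fz 4.9
t 31.17 TZ 0.054 J6 -0.367 YAW 64.64 q6 3.7 v6 17.8 fz 4.9
t 31.33 TZ 0.048 J6 -0.366 YAW 61.64 q6 6.7 v6 17.9 fz 4.5
```

```bash
python3 -m jog '[{"travel":[0,0,-0.0001],"delta_rot":[0,0,-1.5]},{"travel":[0,0,-0.0001],"delta_rot":[0,0,-3]}]' >/dev/null; sh m.sh
python3 -m jog '[{"travel":[0,0,-0.0001],"delta_rot":[0,0,-1.5]},{"travel":[0,0,-0.0001],"delta_rot":[0,0,-3]}]' >/dev/null; sh m.sh
python3 -m jog '[{"travel":[0,0,-0.0001],"delta_rot":[0,0,-1.5]},{"travel":[0,0,-0.0001],"delta_rot":[0,0,-3]}]' >/dev/null; sh m.sh
python3 -m jog '[{"travel":[0,0,-0.0001],"delta_rot":[0,0,-1.5]},{"travel":[0,0,-0.0001],"delta_rot":[0,0,-3]}]' >/dev/null; sh m.sh
```

```text
t 31.5 TZ 0.058 J6 -0.366 YAW 58.64 q6 9.7 v6 17.9 fz 4.9
t 31.67 TZ 0.053 J6 -0.365 YAW 55.64 q6 12.7 v6 17.9 fz 4.2
t 31.83 TZ 0.068 J6 -0.354 YAW 52.64 q6 15.7 v6 17.8 fz 4.4
t 32.0 TZ 0.086 J6 -0.317 YAW 49.64 q6 18.7 v6 17.8 fz 5.5
```

```bash
python3 -m jog '[{"travel":[0,0,-0.0001],"delta_rot":[0,0,-1.5]},{"travel":[0,0,-0.0001],"delta_rot":[0,0,-3]}]' >/dev/null; sh m.sh
python3 -m jog '[{"travel":[0,0,-0.0001],"delta_rot":[0,0,-1.5]},{"travel":[0,0,-0.0001],"delta_rot":[0,0,-3]}]' >/dev/null; sh m.sh
python3 -m jog '[{"travel":[0,0,-0.0001],"delta_rot":[0,0,-1.5]},{"travel":[0,0,-0.0001],"delta_rot":[0,0,-3]}]' >/dev/null; sh m.sh
python3 -m jog '[{"travel":[0,0,-0.0001],"delta_rot":[0,0,-1.5]},{"travel":[0,0,-0.0001],"delta_rot":[0,0,-3]},{"travel":[0,0,-0.0002],"delta_rot":[0,0,-4.5]}]' >/dev/null; sh m.sh
```

```text
t 32.17 TZ 0.165 J6 -0.28 YAW 46.65 q6 21.7 v6 17.7 fz 6.6
t 32.33 TZ 0.138 J6 -0.243 YAW 43.65 q6 24.7 v6 17.8 fz 4.6
t 32.5 TZ 0.191 J6 -0.207 YAW 40.66 q6 27.7 v6 17.8 fz 5.9
t 32.75 TZ 0.28 J6 -0.149 YAW 36.17 q6 32.2 v6 17.9 fz 7.8
```

All four screws have met their seats. B was snugged first, while the cover was still cocked, and A before D was home, so I'll recheck B and then A.

```bash
python3 -m jog '[{"travel":[0,0,0],"delta_rot":[0,0,0]},{"travel":[0,0,0],"delta_rot":[0,0,0]},{"travel":[0,0,0],"delta_rot":[0,0,0]},{"travel":[0,0,0.03],"delta_rot":[0,0,0]},{"travel":[-0.01,-0.004,0.06],"delta_rot":[0,0,7]},{"travel":[-0.04,-0.016,0.06],"delta_rot":[0,0,14]},{"travel":[-0.07,-0.028,0.06],"delta_rot":[0,0,21]},{"travel":[-0.0825,-0.0335,0.06],"delta_rot":[0,0,28]},{"travel":[-0.0825,-0.0335,0.06],"delta_rot":[0,0,35]},{"travel":[-0.0825,-0.0335,0.05],"delta_rot":[0,0,40]},{"travel":[-0.0825,-0.0335,0.025],"delta_rot":[0,0,40]},{"travel":[-0.0825,-0.0335,0],"delta_rot":[0,0,40]},{"travel":[-0.0825,-0.0335,0],"delta_rot":[0,0,40]},{"travel":[-0.0825,-0.0335,0],"delta_rot":[0,0,40]}]' 0.045 | grep -E "eef_pos|open"
python3 -m jog '[{"travel":[0,0,0],"delta_rot":[0,0,0]},{"travel":[0,0,0],"delta_rot":[0,0,0]},{"travel":[0,0,0],"delta_rot":[0,0,0]},{"travel":[0,0,0],"delta_rot":[0,0,0]},{"travel":[0,0,0],"delta_rot":[0,0,0]},{"travel":[0,0,0],"delta_rot":[0,0,0]}]' 0.0 40|grep -E "eef_pos|open"; sh m.sh
python3 -m jog '[{"travel":[0,0,0],"delta_rot":[0,0,-1.5]},{"travel":[0,0,-0.0001],"delta_rot":[0,0,-3]}]' >/dev/null; sh m.sh
python3 -m jog '[{"travel":[0,0,0],"delta_rot":[0,0,-1.5]}]' >/dev/null; sh m.sh
```

```text
eef_pos: [0.5521, -0.166, 0.2221]
opening: 0.045
eef_pos: [0.5535, -0.1667, 0.2249]
opening: 0.009
t 34.42 TZ 0.158 J6 0.153 YAW 76.22 q6 -14.0 v6 0.1 fz 5.6
t 34.58 TZ 0.272 J6 -0.172 YAW 73.17 q6 -11.0 v6 18.0 fz 7.8
t 34.67 TZ 0.325 J6 -0.11 YAW 71.67 q6 -9.5 v6 17.8 fz 6.8
```

```bash
python3 -m jog '[{"travel":[0,0,0],"delta_rot":[0,0,0]},{"travel":[0,0,0],"delta_rot":[0,0,0]},{"travel":[0,0,0],"delta_rot":[0,0,0]},{"travel":[0,0,0.03],"delta_rot":[0,0,0]},{"travel":[-0.004,0.01,0.06],"delta_rot":[0,0,-7]},{"travel":[-0.016,0.04,0.06],"delta_rot":[0,0,-14]},{"travel":[-0.028,0.07,0.06],"delta_rot":[0,0,-21]},{"travel":[-0.0335,0.0815,0.06],"delta_rot":[0,0,-25.5]},{"travel":[-0.0335,0.0815,0.05],"delta_rot":[0,0,-25.5]},{"travel":[-0.0335,0.0815,0.025],"delta_rot":[0,0,-25.5]},{"travel":[-0.0335,0.0815,0],"delta_rot":[0,0,-25.5]},{"travel":[-0.0335,0.0815,0],"delta_rot":[0,0,-25.5]},{"travel":[-0.0335,0.0815,0],"delta_rot":[0,0,-25.5]}]' 0.045 | grep -E "eef_pos|open"
python3 -m jog '[{"travel":[0,0,0],"delta_rot":[0,0,0]},{"travel":[0,0,0],"delta_rot":[0,0,0]},{"travel":[0,0,0],"delta_rot":[0,0,0]},{"travel":[0,0,0],"delta_rot":[0,0,0]},{"travel":[0,0,0],"delta_rot":[0,0,0]},{"travel":[0,0,0],"delta_rot":[0,0,0]}]' 0.0 40|grep -E "eef_pos|open"; sh m.sh
python3 -m jog '[{"travel":[0,0,0],"delta_rot":[0,0,-1.5]},{"travel":[0,0,0],"delta_rot":[0,0,-2.5]}]' >/dev/null; sh m.sh
```

```text
eef_pos: [0.5186, -0.0852, 0.2216]
opening: 0.0452
eef_pos: [0.52, -0.0855, 0.2245]
opening: 0.0093
t 36.25 TZ 0.183 J6 0.156 YAW 46.23 q6 22.3 v6 0.1 fz 5.5
t 36.42 TZ 0.294 J6 0.086 YAW 43.67 q6 24.9 v6 11.5 fz 5.8
```

```bash
python3 -m jog '[{"travel":[0,0,0],"delta_rot":[0,0,0]},{"travel":[0,0,0],"delta_rot":[0,0,0]},{"travel":[0,0,0],"delta_rot":[0,0,0]},{"travel":[0,0,0.03],"delta_rot":[0,0,0]},{"travel":[0.01,0.004,0.06],"delta_rot":[0,0,7]},{"travel":[0.04,0.016,0.06],"delta_rot":[0,0,14]},{"travel":[0.07,0.028,0.06],"delta_rot":[0,0,21]},{"travel":[0.082,0.034,0.06],"delta_rot":[0,0,28]},{"travel":[0.082,0.034,0.06],"delta_rot":[0,0,35]},{"travel":[0.082,0.034,0.05],"delta_rot":[0,0,37]},{"travel":[0.082,0.034,0.025],"delta_rot":[0,0,37]},{"travel":[0.082,0.034,0],"delta_rot":[0,0,37]},{"travel":[0.082,0.034,0],"delta_rot":[0,0,37]},{"travel":[0.082,0.034,0],"delta_rot":[0,0,37]}]' 0.045 | grep -E "eef_pos|open"
python3 -m jog '[{"travel":[0,0,0],"delta_rot":[0,0,0]},{"travel":[0,0,0],"delta_rot":[0,0,0]},{"travel":[0,0,0],"delta_rot":[0,0,0]},{"travel":[0,0,0],"delta_rot":[0,0,0]},{"travel":[0,0,0],"delta_rot":[0,0,0]},{"travel":[0,0,0],"delta_rot":[0,0,0]}]' 0.0 40|grep -E "eef_pos|open"; sh m.sh
python3 -m jog '[{"travel":[0,0,0],"delta_rot":[0,0,-1.5]},{"travel":[0,0,0],"delta_rot":[0,0,-3]}]' >/dev/null; sh m.sh
```

```text
eef_pos: [0.6002, -0.0505, 0.2216]
opening: 0.045
eef_pos: [0.6018, -0.051, 0.2249]
opening: 0.0093
t 38.08 TZ 0.167 J6 0.208 YAW 80.72 q6 -6.1 v6 0.1 fz 6.5
t 38.25 TZ 0.322 J6 -0.134 YAW 77.67 q6 -3.1 v6 18.0 fz 5.9
```

```bash
python3 -m jog '[{"travel":[0,0,0],"delta_rot":[0,0,0]},{"travel":[0,0,0],"delta_rot":[0,0,0]},{"travel":[0,0,0],"delta_rot":[0,0,0]},{"travel":[0,0,0.03],"delta_rot":[0,0,0]},{"travel":[0,0,0.06],"delta_rot":[0,0,0]},{"travel":[-0.03,0.02,0.1],"delta_rot":[0,0,0]},{"travel":[-0.06,0.06,0.15],"delta_rot":[0,0,0]},{"travel":[-0.08,0.1,0.16],"delta_rot":[0,0,0]},{"travel":[-0.1,0.14,0.16],"delta_rot":[0,0,0]},{"travel":[-0.12,0.18,0.16],"delta_rot":[0,0,0]},{"travel":[-0.14,0.22,0.16],"delta_rot":[0,0,0]},{"travel":[-0.14,0.22,0.16],"delta_rot":[0,0,0]},{"travel":[-0.14,0.22,0.16],"delta_rot":[0,0,0]}]' 0.045 | grep -E "time|eef_pos|open|ft"
python3 -c "
from h import *
cv2.imwrite('pics/end.png',cv2.resize(cams.snapshot('side')[200:370,290:460],None,fx=3.5,fy=3.5))"
```

```text
time_s: 39.33
eef_pos: [0.4577, 0.1736, 0.3836]
ft_force: [-0.7, -0.8, 0.3]
opening: 0.045
```

View pics/end.png

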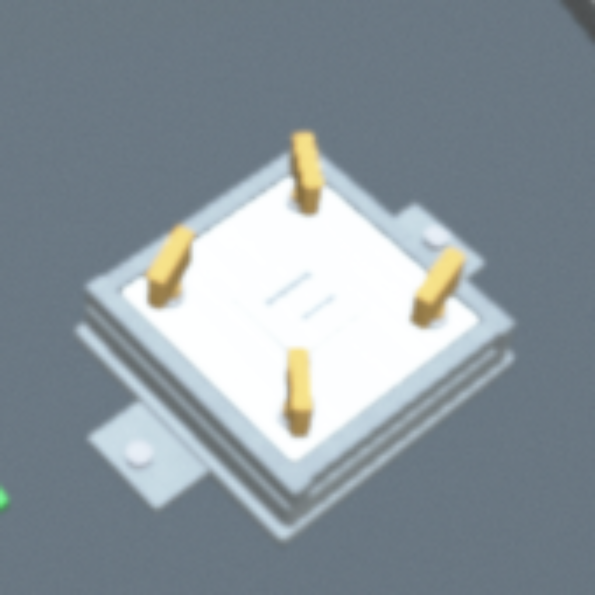

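The picture shows the cover flat and flush in the rim. The bars at (300,390), (305,172), (170,267) and (438,288) are all turned home, and the robot is clear.

```bash
python3 -c "
from plant import manip
print(manip.sign_off())"
```

```text
the job is handed in; nothing more can be done
None
```

I handed the job in at about 39 s (limit 72 s): all four screws were turned crosswise in two rounds to an estimated 30–35 N each (from wrist torque, not measured directly), the cover looks flat and flush in the last picture, the drawer was never approached, and no verdict came back.

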